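# Try the seed-box hinges and sort the boxes

## Robot

A 6-joint arm with a two-finger parallel gripper is mounted at the origin on the work surface. World frame = base frame: x ahead of the robot, y to its left, z up, the work surface at z = 0. Lengths are in m, angles in rad, forces in N, time in s.
With the tool pointing down it reaches from about 0.35 to 0.975 m from the base axis. Payload 4.9 kg.
Tool frame: the origin (TCP) lies on the front face of the gripper's body, between the roots of the fingers; the fingertips stand ctrl.tip_extent ahead of it and the grasp point (between the pads) lies 54 mm ahead of it (ctrl.tip_extent is the distance from the TCP to the fingertips, in m); z points along the fingers, y is the line along which they close (so a half turn about z gives the same grasp; the last joint's range is limited). The gripper opens to 85 mm and grips with 20 to 120 N. Pads are 22 mm wide; open, the fingers measure 114 mm over their backs; the gripper's body (76 mm by 85 mm) begins 54 mm behind the grasp point. The pads swing forward as they close: fully open they stand 13 mm farther back than shut.
Start: joints at [1.16, 0.053, 1.613, -0, 1.476, -0.119], TCP at [0.18, 0.599, 0.304] pointing down, gripper open.
Joint ranges: [-3.01, 3.01], [-1.01, 2.22], [0.06, 2.58], [-1.02, 4.17], [0.09, 2.62], [-3.14, 3.14]. Speed limits (rad/s): [2.57, 2.57, 3.14, 3.14, 3.14, 3.14].

## Interface

Orientations are given as a rotation vector (axis times angle).
In Python, from station import ctrl gives the robot as it stands.
- The arm moves only by the tool apply_moves, never from a script. Its argument "rows" is one flat list of numbers, 6 for each row, row after row: the shift along the tool's x, y, z normalised to -1 to 1, where 1 is 0.6 m, then the turn, a rotation vector about the tool's x, y, z normalised to -1 to 1, where 1 is 90 degrees. A call has 1 to 20 rows; each row is the pose to reach, as a shift and turn from the pose commanded when the call began, along the tool's axes at that moment; what a row does not reach only later rows make up. A row lasts 1/10 s, in which the tool goes at most 50 mm and 8.59 degrees, less where a joint would pass 70% of its speed; a pose out of reach is approached as far as the arm can. A call with a number of a shift or a turn outside -1 to 1 is refused whole. A call with a gripper value outside its range is refused whole. "grip" is the opening, from 0 (shut) to 1 (fully open), set as the call begins (left out, the last holds). The fingers move at their own pace and stop on an object; "grip_force" is the grip in N (left out, the last holds). Time passes only in rows, so rows that repeat a pose let the fingers close. It gives the time, the measured TCP pose, the force, the opening and the grip force at its end, in the units of the state.
- ctrl.get_obs(): the state, without advancing time (a new reading comes with each control period).
- ctrl.get_image(name): name is "side" or "top" or "wrist"; returns (picture, depth): 400x640x3 uint8, blue, green, red; 400x640 float32, m along the optical axis (not along the pixel's ray), 0 where there is no reading.
- ctrl.camera_model(name): a dict with "mtx" (3x3 intrinsics, pixels), "R" (3x3) and "t" (3): a world point X has camera coordinates R X + t; the wrist camera has in their place "tool_from_camera" (4x4, takes a point from camera to tool coordinates, whose origin is the TCP and whose axes are the flange's). Camera axes: x right, y down, z forward; pixel columns grow to the right and rows downward; lengths in m; the calibration is good to about 2 mm. A picture is of the moment at which its call begins: read the wrist's pose just before it. camera_model takes no time and is no camera call.
- ctrl.finish_job(): hands the job in; it is judged then, once.
The state is a dict: "t": time; "q": joint angles; "dq": joint speeds; "effort": joint torques, N m; "tool_pos": TCP position; "tool_rot": TCP orientation; "contact_force": force on the tool from outside, world axes, zero at the start; "wrist_torque": the same for the moment, N m; "opening": finger opening in m; "grip_force": force on a finger pad.
Only numpy, scipy, OpenCV 4.12 (cv2) and the standard library are available. Lean on these libraries where they do the work, as an engineer would, in place of code of your own. Each camera call takes 0.05 s, during which the arm holds its last target. There are 200 camera calls.

## Task

Try the hinge of both seed boxes in the middle of the bench by pressing the half-open lid down as far as it will go: a free lid shuts, a seized one gives a little and sticks ajar. Slide each box with a free hinge, shut, fully onto the ribbed rubber stock sheet (with the stacked boxes behind it) and each seized one fully onto the plywood repair sheet (with the vice behind it). Do not lift or tip the boxes, and leave the boxes at the sides, the pots and the wooden dibber where they are.

Things in the scene. Friction and masses are not known exactly. Their poses are not given: they have to be found in the camera images.
- box_1: black seed box, one of four look-alikes with hinged grey lids. Two stand in the middle of the bench (|y| under 0.15 m) to be sorted; two wait over 0.45 m off to the sides, left alone. Which is where changes; none, one or both of the middle two may be seized. Body 85 (x) x 120 (y) x 50 mm high. Origin: centre of underside. Hinge along its +x top edge; yaw up to 0.15 rad
- lid_1 (a joint): opening of that box's lid, rad: -0.60 = shut, 0 = 0.60 rad open; starts -0.10 to 0.10, stays where left. Hinge axis 42.5 mm to +x of the box's origin, 50 mm up. Pressed near its front with 2 to 6 N, best along its arc (straight down drags the box), a free lid goes fully shut (upper face then 54 mm high); a seized one gives a little and stops at about -0.30 (0.3 rad ajar, front edge 79 mm high). Nothing else shows which is which
- lid_1_edge (a point): middle of the front edge of that lid, on its upper face; lid 85 mm from hinge to front, 120 mm wide, 4 mm thick, with a 40 mm wide tab standing 9 mm past the edge
- box_2: look-alike of box_1, same sizes and axes, in the middle or waiting. All boxes: about 0.4 kg, slide on the bench with roughly 2 to 5 N, lid front towards -x
- lid_2 (a joint): opening of this box's lid, as lid_1
- lid_2_edge (a point): middle of the front edge of that lid, on its upper face
- box_3: look-alike of box_1, same sizes and axes, in the middle or waiting
- lid_3 (a joint): opening of this box's lid, as lid_1
- lid_3_edge (a point): middle of the front edge of that lid, on its upper face
- box_4: look-alike of box_1, same sizes and axes, in the middle or waiting
- lid_4 (a joint): opening of this box's lid, as lid_1
- lid_4_edge (a point): middle of the front edge of that lid, on its upper face
- stock_place: ribbed black rubber sheet, the stock place: 380 (x) x 220 (y) x 1 mm, flat enough to slide over freely; origin at its centre, axes along its sides. On its far end (260 mm to +x of its origin) stands a stack of two closed seed boxes, 108 mm high. Stock and repair lie left and right of the middle of the bench and may be swapped
- repair_place: plain plywood sheet, the repair place: same size, origin and axes as the stock place. At its far end (260 mm to +x) stand a small grey vice and a rack with three screwdrivers, 115 mm high
- dibber: bystander: wooden rod 18 mm thick, 128 mm long, lying along y between the two boxes
- plug_pot: bystander: black pot 36 mm across, 35 mm high, between the two boxes' lanes
- clay_pot: bystander: terracotta pot 64 mm across, 60 mm high, on the robot's side
- beaker: bystander: white beaker 60 mm across, 70 mm high, on the robot's side
Mind the look-alikes: they are no part of the job. Leave any pink look-alike of the box_4 alone.

How it is judged:
At the end, for the whole second after the job is handed in: Middle boxes: free ones shut (within 0.08 rad) on the stock sheet, seized ones pressed to their stop (under 0.38 rad ajar) on the repair sheet; centre within 60 mm (y) and 155 mm (x) of the sheet's, upright within 0.1 rad, at rest (20 mm/s). Side boxes (|y| over 0.45 m) moved under 40 mm ((((world y of box_1 above 0.45 m or world y of box_1 below -0.45 m) and distance of box_1 from where it was at the start of the episode below 0.04 m) or (value of joint lid_1 below -0.52 rad and x of box_1 in the frame of stock_place between -0.155 and 0.155 m and y of box_1 in the frame of stock_place between -0.06 and 0.06 m and angle between box_1's own z axis and vertical below 0.1 rad and linear speed of box_1 below 0.02 m/s)) and (((world y of box_2 above 0.45 m or world y of box_2 below -0.45 m) and distance of box_2 from where it was at the start of the episode below 0.04 m) or (value of joint lid_2 below -0.22 rad and x of box_2 in the frame of repair_place between -0.155 and 0.155 m and y of box_2 in the frame of repair_place between -0.06 and 0.06 m and angle between box_2's own z axis and vertical below 0.1 rad and linear speed of box_2 below 0.02 m/s)) and (((world y of box_3 above 0.45 m or world y of box_3 below -0.45 m) and distance of box_3 from where it was at the start of the episode below 0.04 m) or (value of joint lid_3 below -0.52 rad and x of box_3 in the frame of stock_place between -0.155 and 0.155 m and y of box_3 in the frame of stock_place between -0.06 and 0.06 m and angle between box_3's own z axis and vertical below 0.1 rad and linear speed of box_3 below 0.02 m/s)) and (((world y of box_4 above 0.45 m or world y of box_4 below -0.45 m) and distance of box_4 from where it was at the start of the episode below 0.04 m) or (value of joint lid_4 below -0.22 rad and x of box_4 in the frame of repair_place between -0.155 and 0.155 m and y of box_4 in the frame of repair_place between -0.06 and 0.06 m and angle between box_4's own z axis and vertical below 0.1 rad and linear speed of box_4 below 0.02 m/s))); the robot touches nothing.
It fails at once if a box is lifted or tipped up instead of slid ((height (world z) of box_1 above 0.035 m or angle between box_1's own z axis and vertical above 0.5 rad) or (height (world z) of box_2 above 0.035 m or angle between box_2's own z axis and vertical above 0.5 rad) or (height (world z) of box_3 above 0.035 m or angle between box_3's own z axis and vertical above 0.5 rad) or (height (world z) of box_4 above 0.035 m or angle between box_4's own z axis and vertical above 0.5 rad)).
It fails at once if a pot or the dibber is shoved more than 30 mm (distance of any of dibber, plug_pot, clay_pot, beaker from where it was at the start of the episode above 0.03 m).
It also fails if it takes over 64 s, if anything falls off the work surface, if the arm or the gripper's body presses on something with over 40 N, if the wrist force passes 120 N, or if a joint passes its speed limit or range.

## Working session

There is one attempt and no reset: what is moved stays moved. The work goes in short steps, Python scripts to look and compute and a tool call to move; the robot and the scene stay as the last step left them, time stands still between calls to the robot, and variables do not carry over. Pictures are saved under pics/ and viewed, at most 10 in all, crops included, and the job is handed in when it is done.

Besides the shell and the picture viewer there is one more tool, called after "Request:" by a JSON object that holds its "method" and its "body". apply_moves: Moves the arm, as the interface text tells. Its arguments: {"type":"object","properties":{"rows":{"type":"array","items":{"type":"number"}},"grip":{"type":"number"},"grip_force":{"type":"number"}},"required":["rows"]}

```bash
ls; mkdir -p pics; python3 - <<'E'
from station import ctrl
import cv2,numpy as np
o=ctrl.get_obs();print(o,ctrl.tip_extent)
for n in("top","side"):
    im,d=ctrl.get_image(n);cv2.imwrite(f"pics/{n}0.png",im);np.savez(f"{n}0.npz",im=im,d=d)
    print(n,ctrl.camera_model(n))
print(ctrl.camera_model("wrist"))
E
```

```text
pics
{'t': 0.0, 'q': array([ 1.15999631e+00,  5.33436793e-02,  1.61428472e+00,  4.41510472e-06,
        1.47600487e+00, -1.19000464e-01]), 'dq': array([ 1.78808860e-05, -6.76032047e-04, -3.01526136e-04,  4.38815895e-04,
        9.23491581e-04,  1.91139226e-03]), 'effort': array([-1.76351892e-03, -3.93672037e+01, -3.70175171e+01, -3.19653427e-04,
        6.92753558e-03, -1.20543584e-05]), 'tool_pos': array([0.17960634, 0.59814332, 0.30267659]), 'tool_rot': array([-4.56655384e-01, -3.10768040e+00,  3.09123900e-03]), 'contact_force': array([-0.43425794,  0.32264044, -0.79087787]), 'wrist_torque': array([ 0.008626  , -0.00359027, -0.03171334]), 'grip_force': 0.0, 'opening': 0.08567673357650611} 0.0726
top {'mtx': array([[375.21378394,   0.        , 318.78945757],
       [  0.        , 375.21378394, 196.66278646],
       [  0.        ,   0.        ,   1.        ]]), 'R': array([[-0.01371383, -0.99941802, -0.03123391],
       [-0.98348882,  0.01911926, -0.17995608],
       [ 0.18044852,  0.02825031, -0.98317865]]), 't': array([0.02471782, 0.4773519 , 1.09815837])}
side {'mtx': array([[404.
[... 171 characters left out ...]
.43569905,  0.00276606],
       [-0.3345884 , -0.6952475 , -0.63614583],
       [ 0.27909123,  0.57166183, -0.77156389]]), 't': array([-0.41349274,  0.22342172,  1.28312913])}
{'mtx': array([[298.33336649,   0.        , 319.81568198],
       [  0.        , 298.33336649, 202.71468711],
       [  0.        ,   0.        ,   1.        ]]), 'tool_from_camera': array([[ 8.88716694e-04, -9.57323530e-01, -2.89017073e-01,
         7.44637241e-02],
       [ 9.99999546e-01,  9.50236982e-04, -7.25491123e-05,
         5.01570979e-04],
       [ 3.44087683e-04, -2.89016877e-01,  9.57323940e-01,
        -6.93629427e-02],
       [ 0.00000000e+00,  0.00000000e+00,  0.00000000e+00,
         1.00000000e+00]])}
```

View pics/top0.png

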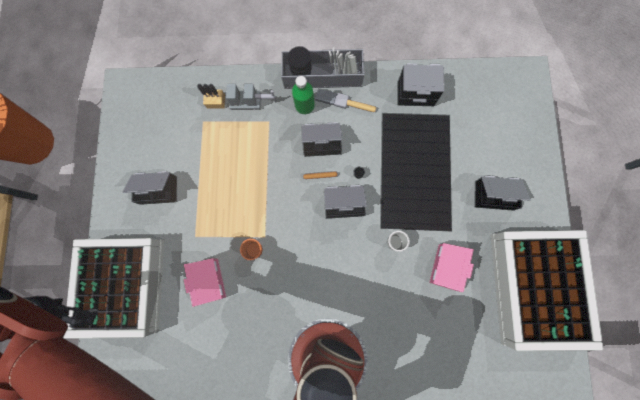

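View pics/side0.png

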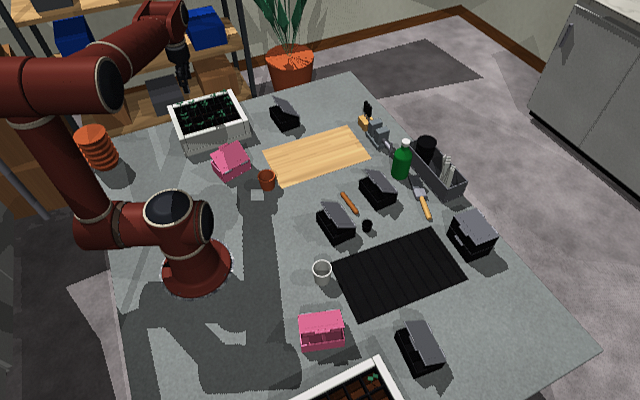

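The top view shows plywood at (233,180) on the left and rubber at (416,172) on the right. The middle boxes are at (322,138), the far one, and (345,200), the near one. The dibber is at (320,175) and the plug pot at (359,172). Next I'll measure these from depth.

```bash
cat > h.py <<'E'
import numpy as np,cv2
from station import ctrl
def cloud(d,m):
    v,u=np.mgrid[:d.shape[0],:d.shape[1]];K=m["mtx"]
    P=np.stack([(u-K[0,2])/K[0,0]*d,(v-K[1,2])/K[1,1]*d,d],-1)
    W=(P-m["t"])@m["R"]; W[d<=0]=np.nan
    return W
E
python3 - <<'E'
from h import *
C={}
for n in("top","side"):
    z=np.load(n+"0.npz");C[n]=(z["im"],cloud(z["d"],ctrl.camera_model(n)))
im,W=C["top"];hsv=cv2.cvtColor(im,cv2.COLOR_BGR2HSV)
print("bench z",[W[300,300].round(4),W[230,300].round(4)])
def show(name,mask,W,pw=True):
    k,l,s,c=cv2.connectedComponentsWithStats(mask.astype(np.uint8))
    i=1+np.argmax(s[1:,4]);P=W[l==i];P=P[~np.isnan(P[:,0])]
    r=cv2.minAreaRect((P[:,:2]*1000).astype(np.float32))
    print(name,s[i],"rect",np.round(r[0],1),np.round(r[1],1),round(r[2],1),"z",np.percentile(P[:,2],[2,50,98]).round(4))
def roi(x0,x1,y0,y1):
    m=np.zeros(im.shape[:2],bool);m[y0:y1,x0:x1]=1;return m
V=hsv[...,2]
show("ply",roi(190,275,115,245)&(hsv[...,1]>70)&(hsv[...,0]<30),W)
show("rub",roi(375,458,108,236)&(V<60),W)
for n,q in dict(dib=(300,340,166,184),plug=(350,370,163,182),clay=(236,265,234,262),beak=(385,412,226,252)).items():
    show(n,roi(*q)&(W[...,2]>0.008),W)
for n in C:
    im,W=C[n]
    for b,(x0,x1,y0,y1) in dict(far=(.6,.8,-.1,.15),near=(.4,.6,-.15,.1),L=(.35,.75,.45,.65),R=(.35,.75,-.75,-.45)).items():
        m=(W[...,0]>x0)&(W[...,0]<x1)&(W[...,1]>y0)&(W[...,1]<y1)&(W[...,2]>.04)&(W[...,2]<.15)
        show(n+" "+b,m,W)
        k,l,s,c=cv2.connectedComponentsWithStats(m.astype(np.uint8));i=1+np.argmax(s[1:,4]);P=W[l==i]
        # lid plane
        P=P[P[:,2]>0.057]
        for _ in range(4):
            A=np.c_[P[:,:2],np.ones(len(P))];co=np.linalg.lstsq(A,P[:,2],rcond=None)[0];r=P[:,2]-A@co;P=P[abs(r)<max(.004,1.5*r.std())]
        print("   plane",co.round(3),"slope ang",np.arctan(np.hypot(*co[:2])).round(3),"dir yaw",np.arctan2(-co[1],-co[0]).round(3),len(P),"mean",P.mean(0).round(3),"x",np.percentile(P[:,0],[1,99]).round(3),"y",np.percentile(P[:,1],[1,99]).round(3),r.std().round(4))
        rr=cv2.minAreaRect((P[:,:2]*1000).astype(np.float32));print("   lidrect",np.round(rr[0],1),np.round(rr[1],1),round(rr[2],1))
E
```

```text
bench z [array([ 0.1701,  0.0791, -0.0008]), array([ 0.3813,  0.0781, -0.0004])]
ply [ 196  122   73  115 7358] rect [554.6 293.6] [216.5 377.8] 88.7 z [-0.0025  0.0022  0.0068]
rub [ 381  114   70  116 7618] rect [ 565.1 -289.9] [214.2 375.1] 86.6 z [-0.0029  0.0018  0.0065]
dib [303 171  34   8 188] rect [553.9  14.5] [ 18.2 105.2] 3.6 z [0.0095 0.0169 0.0225]
plug [353 166  12  12  75] rect [ 556.9 -106.7] [33.4 34.7] 33.5 z [0.01   0.0312 0.0398]
clay [240 238  22  22 236] rect [323.7 220.8] [59.9 61.3] 89.5 z [0.0098 0.0481 0.0638]
beak [387 231  22  20 238] rect [ 339.7 -211.3] [58.5 55.1] 88.7 z [0.0084 0.0549 0.0739]
top far [302 122  40  31 822] rect [666.5   6.9] [ 93.3 119.7] 3.7 z [0.0441 0.0777 0.1048]
   plane [-0.659 -0.027  0.523] slope ang 0.583 dir yaw 0.041 659 mean [0.668 0.007 0.082] x [0.63  0.705] y [-0.052  0.064] 0.0015
   lidrect [669.2   5.8] [ 79.5 117.1] 2.7
top near [ 324  185   43   32 1008] rect [464.4 -59. ] [ 90.9 120. ] 2.6 z [0.0469 0.0785 0.1052]
   plane [-0.668 -0.026  0.392] slope ang 0.589 dir yaw 0.04 825 mean [ 0.466 -0.059  0.082] x [0.429 
[... 1003 characters left out ...]
4  0.391] slope ang 0.589 dir yaw 0.051 477 mean [ 0.467 -0.063  0.082] x [0.43  0.503] y [-0.12  -0.002] 0.0015
   lidrect [466.5 -60.2] [ 76.9 120.9] 2.7
side L [269  95  31  30 334] rect [523.1 533.2] [ 96.5 127.6] 1.7 z [0.0405 0.0676 0.1104]
   plane [-0.755 -0.031  0.497] slope ang 0.647 dir yaw 0.041 205 mean [0.524 0.529 0.084] x [0.488 0.56 ] y [0.472 0.593] 0.0016
   lidrect [524.1 533.4] [ 75.2 127.7] 2.3
side R [ 396  319   51   56 1268] rect [ 483.7 -528. ] [121.1  91.5] 84.4 z [0.0427 0.0749 0.1036]
   plane [-0.646  0.067  0.43 ] slope ang 0.576 dir yaw -0.104 940 mean [ 0.484 -0.531  0.082] x [0.448 0.523] y [-0.588 -0.47 ] 0.0015
   lidrect [ 485.2 -528.2] [120.5  77.5] 83.5
```

```bash
cat >> h.py <<'E'
from scipy.spatial.transform import Rotation as Ro
def goto(p,Rt=np.array([[0,1,0],[1,0,0],[0,0,-1.]])):
    o=ctrl.get_obs();R0=Ro.from_rotvec(o["tool_rot"]).as_matrix()
    s=R0.T@(np.array(p)-o["tool_pos"])/.6; w=Ro.from_matrix(R0.T@Rt).as_rotvec()/(np.pi/2)
    print(s.round(4),w.round(4))
E
python3 -c "
from h import *
goto([.653,.006,.21])"
```

```text
[-1.0396 -0.718   0.1557] [-1.100e-03  7.000e-04  8.142e-01]
```

Request:
{"method": "apply_moves", "body": {"rows": [-0.52,-0.36,0,0,0,0.814,-0.52,-0.36,0,0,0,0.814,-0.52,-0.36,0,0,0,0.814,-0.52,-0.36,0,0,0,0.814,-0.52,-0.36,0,0,0,0.814,-0.52,-0.36,0,0,0,0.814,-0.52,-0.36,0,0,0,0.814,-0.52,-0.36,0,0,0,0.814,-0.52,-0.36,0,0,0,0.814,-0.52,-0.36,0,0,0,0.814,-0.52,-0.36,0,0,0,0.814], "grip": 0}}

```text
t: 1.2
tool_pos: [0.4162, 0.302, 0.3035]
tool_rot: [-2.219, -2.224, 0.001]
contact_force: [-1.0, 0.3, -0.4]
opening: -0.0002
grip_force: 0.0
```

```bash
python3 -c "
from h import *
goto([.653,.006,.21]);o=ctrl.get_obs();print(o['tool_pos'],o['contact_force'],o['opening'])"
```

```text
[-0.4941  0.3937  0.1557] [-0.0004  0.0001  0.0014]
[0.41620504 0.30196991 0.30352393] [-0.95003038  0.26410969 -0.3959702 ] -0.000174188707902537
```

Request:
{"method": "apply_moves", "body": {"rows": [-0.494,0.394,0.155,0,0,0,-0.494,0.394,0.155,0,0,0,-0.494,0.394,0.155,0,0,0,-0.494,0.394,0.155,0,0,0,-0.494,0.394,0.155,0,0,0,-0.494,0.394,0.155,0,0,0,-0.494,0.394,0.155,0,0,0,-0.494,0.394,0.155,0,0,0,-0.494,0.394,0.155,0,0,0,-0.494,0.394,0.155,0,0,0,-0.494,0.394,0.155,0,0,0,-0.494,0.394,0.155,0,0,0]}}

```text
t: 2.4
tool_pos: [0.6526, 0.0072, 0.2116]
tool_rot: [2.218, 2.224, 0.001]
contact_force: [-0.7, -0.8, 0.2]
opening: -0.0001
grip_force: 0.0
```

```bash
python3 - <<'E'
from h import *
o=ctrl.get_obs();print(o['tool_pos'],o['contact_force'])
im,d=ctrl.get_image("wrist");cv2.imwrite("pics/w1.png",im)
E
```

```text
[0.65257659 0.00723261 0.21156597] [-0.66862193 -0.83978227  0.22896216]
```

View pics/w1.png

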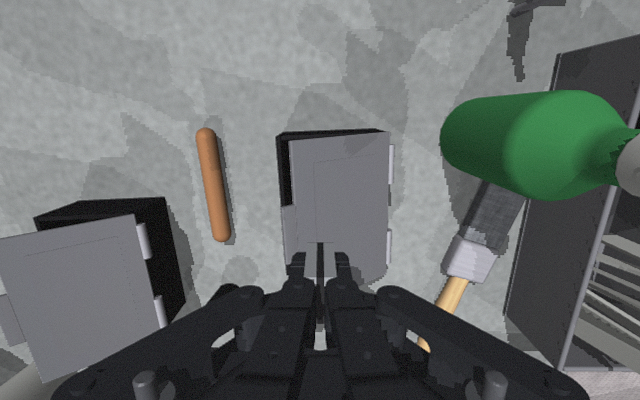

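The wrist view shows the shut fingertips at (320,255) above the far lid, towards its front. The green bottle at (530,140) is clear of the gripper. I'll press along the lid's arc.

Request:
{"method": "apply_moves", "body": {"rows": [0,0.021,0.053,0,0,0,0,0.021,0.053,0,0,0,0,0.021,0.075,0,0,0,0,0.02,0.078,0,0,0,0,0.018,0.081,0,0,0,0,0.016,0.084,0,0,0,0,0.014,0.087,0,0,0,0,0.012,0.09,0,0,0,0,0.01,0.094,0,0,0,0,0.007,0.1,0,0,0,0,0.007,0.1,0,0,0]}}

```text
t: 3.55
tool_pos: [0.6567, 0.0056, 0.1501]
tool_rot: [-2.221, -2.221, 0.001]
contact_force: [0.4, -1.0, -0.0]
opening: 0.0006
grip_force: 0.1
```

Request:
{"method": "apply_moves", "body": {"rows": [0,-0.001,0.003,0,0,0,0,-0.002,0.006,0,0,0,0,-0.002,0.006,0,0,0]}}

```text
t: 3.85
tool_pos: [0.6557, 0.0056, 0.1469]
tool_rot: [-2.221, -2.222, 0.001]
contact_force: [-0.9, -0.4, 0.3]
opening: 0.0
grip_force: 0.1
```

Request:
{"method": "apply_moves", "body": {"rows": [0,-0.001,0.003,0,0,0,0,-0.002,0.006,0,0,0,0,-0.002,0.006,0,0,0]}}

```text
t: 4.15
tool_pos: [0.655, 0.0056, 0.1443]
tool_rot: [2.221, 2.222, 0.001]
contact_force: [-1.5, -0.9, 2.1]
opening: -0.0002
grip_force: 1.2
```

Request:
{"method": "apply_moves", "body": {"rows": [0,-0.001,0.003,0,0,0,0,-0.002,0.006,0,0,0,0,-0.002,0.006,0,0,0]}}

```text
t: 4.45
tool_pos: [0.6549, 0.0056, 0.1438]
tool_rot: [2.219, 2.22, 0.003]
contact_force: [-4.1, 0.9, 14.3]
opening: -0.0001
grip_force: 6.2
```

```bash
cat >> h.py <<'E'
def lids(boxes,n="side"):
    im,d=ctrl.get_image(n);W=cloud(d,ctrl.camera_model(n))
    for b,(x,y) in boxes.items():
        m=(abs(W[...,0]-x)<.085)&(abs(W[...,1]-y)<.09)&(W[...,2]>.04)&(W[...,2]<.12)
        k,l,s,c=cv2.connectedComponentsWithStats(m.astype(np.uint8));i=1+np.argmax(s[1:,4]);P=W[l==i]
        # upward-facing lid face: grey, brighter than the black body
        I=im[l==i].max(1);P=P[(I>70)]
        for _ in range(8):
            A=np.c_[P[:,:2],np.ones(len(P))];co=np.linalg.lstsq(A,P[:,2],rcond=None)[0];r=P[:,2]-A@co;P=P[abs(r)<max(.003,1.5*r.std())]
        rr=cv2.minAreaRect((P[:,:2]*1000).astype(np.float32))
        print(n,b,"open",np.arctan(np.hypot(*co[:2])).round(3),len(P),"rect",np.round(rr[0],0),np.round(rr[1],0),round(rr[2],1),"x",np.percentile(P[:,0],[1,99]).round(3),"y",np.percentile(P[:,1],[1,99]).round(3),"zmax",np.percentile(P[:,2],99).round(3))
    return im
E
python3 - <<'E'
from h import *
im=lids(dict(far=(.668,.006),near=(.466,-.06)))
cv2.imwrite("pics/s2.png",cv2.resize(im[130:280,280:460],None,fx=3,fy=3))
lids(dict(far=(.668,.006),near=(.466,-.06)),"top")
E
```

```text
side far open 0.293 191 rect [665.   6.] [ 96. 122.] 1.9 x [0.618 0.712] y [-0.055  0.063] zmax 0.083
side near open 0.588 484 rect [470. -60.] [ 84. 123.] 3.0 x [0.431 0.51 ] y [-0.12  -0.001] zmax 0.104
top far open 0.312 27 rect [655. -51.] [ 6. 55.] 88.0 x [0.628 0.681] y [-0.054 -0.047] zmax 0.082
top near open 0.586 691 rect [469. -67.] [ 81. 103.] 2.2 x [0.429 0.509] y [-0.117 -0.02 ] zmax 0.106
```

View pics/s2.png

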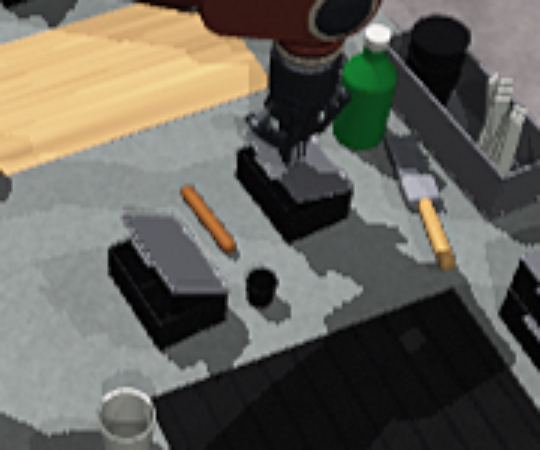

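The side crop shows the fingers on the far lid at (300,160). It is stuck about 0.29 rad ajar under 14 N, so the far box is seized and goes to the plywood. Next I'll test the near lid.

Request:
{"method": "apply_moves", "body": {"rows": [0,0,-0.083,0,0,0,0,0,-0.083,0,0,0,-0.109,-0.321,-0.083,0,0,0,-0.109,-0.321,-0.083,0,0,0,-0.109,-0.321,-0.083,0,0,0,-0.109,-0.321,-0.083,0,0,0,-0.109,-0.321,-0.083,0,0,0,-0.109,-0.321,-0.083,0,0,0,-0.109,-0.321,-0.083,0,0,0]}}

```text
t: 5.45
tool_pos: [0.4621, -0.0599, 0.1906]
tool_rot: [2.22, 2.221, 0.002]
contact_force: [0.2, -0.1, -0.1]
opening: 0.0002
grip_force: 0.0
```

Request:
{"method": "apply_moves", "body": {"rows": [0,0,0.02,0,0,0,0,0,0.044,0,0,0,0,-0.002,0.05,0,0,0,0,-0.005,0.055,0,0,0,0,-0.008,0.06,0,0,0,0,-0.011,0.066,0,0,0,0,-0.014,0.072,0,0,0,0,-0.016,0.077,0,0,0,0,-0.018,0.082,0,0,0]}}

```text
t: 6.35
tool_pos: [0.4517, -0.0601, 0.1437]
tool_rot: [2.22, 2.22, 0.003]
contact_force: [-4.9, 4.6, 25.4]
opening: -0.0002
grip_force: 11.4
```

Request:
{"method": "apply_moves", "body": {"rows": [0,-0.001,0.003,0,0,0,0,-0.002,0.006,0,0,0]}}

```text
t: 6.55
tool_pos: [0.4517, -0.0602, 0.1434]
tool_rot: [2.219, 2.22, 0.005]
contact_force: [-10.0, 5.7, 37.4]
opening: 0.0003
grip_force: 16.5
```

Request:
{"method": "apply_moves", "body": {"rows": [0,0,-0.12,0,0,0,0,0,-0.12,0,0,0,-0.2,0,-0.12,0,0,0,-0.2,0,-0.12,0,0,0,-0.2,0,-0.12,0,0,0,-0.2,0,-0.12,0,0,0,-0.2,0,-0.12,0,0,0], "grip": 0.45}}

```text
t: 7.25
tool_pos: [0.4486, -0.1797, 0.2086]
tool_rot: [-2.221, -2.22, 0.0]
contact_force: [0.6, 0.7, -0.1]
opening: 0.0386
grip_force: 0.0
```

```bash
python3 - <<'E'
from h import *
for n in("side","top"): im=lids(dict(far=(.668,.006),near=(.466,-.06)),n)
o=ctrl.get_obs();print(o['tool_pos'],o['opening'])
cv2.imwrite("pics/t3.png",im)
im,d=ctrl.get_image("wrist");cv2.imwrite("pics/w3.png",im)
E
```

```text
side far open 0.296 360 rect [670.   5.] [ 86. 120.] 2.1 x [0.63  0.711] y [-0.054  0.063] zmax 0.079
side near open 0.289 278 rect [440. -46.] [141.  70.] 62.9 x [0.417 0.499] y [-0.112  0.   ] zmax 0.083
top far open 0.301 844 rect [664.   7.] [ 96. 119.] 2.4 x [0.619 0.711] y [-0.052  0.065] zmax 0.083
top near open 0.295 905 rect [462. -59.] [ 94. 120.] 1.7 x [0.418 0.508] y [-0.116  0.   ] zmax 0.083
[ 0.44877204 -0.1788283   0.20864181] 0.03849742155678868
```

View pics/t3.png

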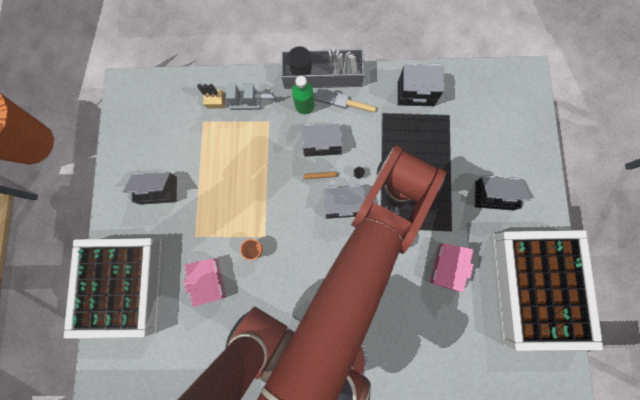

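Both lids are stuck about 0.295 rad ajar, so both boxes are seized and go to the plywood on the left. I'll push the near box towards +y first.

Request:
{"method": "apply_moves", "body": {"rows": [0,0.026,0.08,0,0,0,0,0.026,0.16,0,0,0,0,0.026,0.191,0,0,0,0.03,0.026,0.191,0,0,0,0.06,0.026,0.191,0,0,0,0.08,0.026,0.191,0,0,0,0.1,0.026,0.191,0,0,0,0.12,0.026,0.191,0,0,0,0.14,0.026,0.191,0,0,0,0.16,0.026,0.191,0,0,0,0.18,0.026,0.191,0,0,0,0.2,0.026,0.191,0,0,0,0.22,0.026,0.191,0,0,0,0.24,0.026,0.191,0,0,0]}}

```text
t: 8.8
tool_pos: [0.4645, -0.0348, 0.0945]
tool_rot: [-2.221, -2.222, 0.0]
contact_force: [0.5, -2.8, -0.9]
opening: 0.0384
grip_force: 0.7
```

```bash
python3 - <<'E'
from h import *
for n in("side","top"): im=lids(dict(far=(.668,.006),near=(.466,.035)),n)
o=ctrl.get_obs();print(o['tool_pos'],o['contact_force'])
im,d=ctrl.get_image("side");cv2.imwrite("pics/s4.png",cv2.resize(im[130:280,280:460],None,fx=3,fy=3))
E
```

```text
side far open 0.299 472 rect [665.   5.] [ 95. 124.] 2.5 x [0.62  0.711] y [-0.054  0.065] zmax 0.082
side near open 0.656 10 rect [468. -37.] [31. 74.] 73.5 x [0.437 0.508] y [-0.047 -0.012] zmax 0.079
top far open 0.297 824 rect [664.   7.] [ 96. 119.] 2.4 x [0.619 0.709] y [-0.051  0.065] zmax 0.083
top near open 0.3 322 rect [471.  75.] [49. 84.] 86.3 x [0.429 0.513] y [0.052 0.099] zmax 0.081
[ 0.46444791 -0.03417722  0.09442793] [-0.28378246 -0.38303091  0.5073023 ]
```

View pics/s4.png

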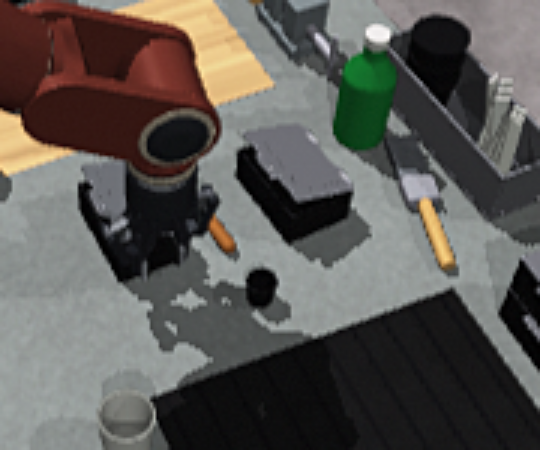

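The side crop shows the fingers pushing the near box squarely at (150,230). The pot and dibber haven't moved. I'll continue the push.

Request:
{"method": "apply_moves", "body": {"rows": [0.03,0,0,0,0,0,0.06,0,0,0,0,0,0.09,0,0,0,0,0,0.12,0,0,0,0,0,0.15,0,0,0,0,0,0.18,0,0,0,0,0,0.21,0,0,0,0,0,0.24,0,0,0,0,0,0.27,0,0,0,0,0,0.3,0,0,0,0,0,0.33,0,0,0,0,0,0.36,0,0,0,0,0,0.385,0,0,0,0,0,0.405,0,0,0,0,0,0.42,0,0,0,0,0,0.42,0,0,0,0,0]}}

```text
t: 10.55
tool_pos: [0.4645, 0.2172, 0.0945]
tool_rot: [-2.22, -2.222, -0.001]
contact_force: [-0.8, -0.5, -1.0]
opening: 0.0386
grip_force: 0.0
```

Request:
{"method": "apply_moves", "body": {"rows": [-0.06,0,0,0,0,0,-0.08,0,0,0,0,0,-0.08,0,-0.08,0,0,0,-0.08,0,-0.19,0,0,0,-0.12,0.04,-0.2,0,0,0,-0.545,0.337,-0.2,0,0,0,-0.545,0.337,-0.2,0,0,0,-0.545,0.337,-0.2,0,0,0,-0.545,0.337,-0.2,0,0,0,-0.545,0.337,-0.2,0,0,0,-0.545,0.337,-0.2,0,0,0,-0.545,0.337,-0.2,0,0,0,-0.545,0.337,-0.2,0,0,0,-0.545,0.337,-0.2,0,0,0,-0.545,0.337,-0.2,0,0,0]}}

```text
t: 12.05
tool_pos: [0.6661, -0.1092, 0.2144]
tool_rot: [-2.219, -2.223, -0.0]
contact_force: [-0.3, 1.1, 0.3]
opening: 0.0384
grip_force: 0.0
```

```bash
python3 - <<'E'
from h import *
for n in("side","top"): im=lids(dict(far=(.668,.006),near=(.466,.29)),n)
o=ctrl.get_obs();print(o['tool_pos'],o['contact_force'])
z=np.load("top0.npz");W=cloud(z["d"],ctrl.camera_model("top"));P=W[60:120,280:325].reshape(-1,3);g=z["im"][60:120,280:325].reshape(-1,3).astype(int)
m=(g[:,1]>g[:,0]+25)&(g[:,1]>g[:,2]+25);print("bottle",np.nanmin(P[m],0),np.nanmax(P[m],0))
E
```

```text
side far open 0.286 402 rect [661.   5.] [123.  88.] 87.6 x [0.618 0.704] y [-0.055  0.064] zmax 0.082
side near open 0.304 381 rect [467. 289.] [123.  95.] 89.6 x [0.422 0.513] y [0.228 0.349] zmax 0.082
top far open 0.296 564 rect [664.  22.] [96. 87.] 1.4 x [0.619 0.708] y [-0.016  0.066] zmax 0.083
top near open 0.296 935 rect [465. 290.] [121.  93.] 89.2 x [0.421 0.511] y [0.231 0.348] zmax 0.082
[ 0.66627468 -0.10922431  0.21468559] [0.23269753 0.00566602 0.35184484]
bottle [0.76012333 0.03006118 0.00736854] [0.85578834 0.0923594  0.15566559]
```

Request:
{"method": "apply_moves", "body": {"rows": [0,0,0.08,0,0,0,0,0,0.16,0,0,0,0,0,0.2,0,0,0,0.03,0,0.2,0,0,0,0.06,0,0.2,0,0,0,0.08,0,0.2,0,0,0,0.1,0,0.2,0,0,0,0.12,0,0.2,0,0,0,0.15,0,0.2,0,0,0,0.18,0,0.2,0,0,0,0.21,0,0.2,0,0,0,0.24,0,0.2,0,0,0]}}

```text
t: 13.35
tool_pos: [0.6671, 0.0345, 0.0952]
tool_rot: [2.22, 2.221, 0.001]
contact_force: [0.4, -4.8, 3.4]
opening: 0.0387
grip_force: 1.3
```

Request:
{"method": "apply_moves", "body": {"rows": [0.03,0,0,0,0,0,0.06,0,0,0,0,0,0.09,0,0,0,0,0,0.12,0,0,0,0,0,0.15,0,0,0,0,0,0.18,0,0,0,0,0,0.21,0,0,0,0,0,0.24,0,0,0,0,0,0.265,0,0,0,0,0,0.285,0,0,0,0,0,0.3,0,0,0,0,0,0.305,0,0,0,0,0]}}

```text
t: 14.55
tool_pos: [0.6664, 0.2173, 0.0942]
tool_rot: [-2.22, -2.222, 0.001]
contact_force: [-0.1, -2.2, -0.3]
opening: 0.0383
grip_force: 0.3
```

Request:
{"method": "apply_moves", "body": {"rows": [-0.04,0,0,0,0,0,-0.08,0,0,0,0,0,-0.08,0,-0.08,0,0,0,-0.08,0,-0.16,0,0,0,-0.08,0,-0.25,0,0,0,-0.3,0,-0.25,0,0,0,-0.3,0,-0.25,0,0,0,-0.3,0,-0.25,0,0,0,-0.3,0,-0.25,0,0,0,-0.3,0,-0.25,0,0,0]}}

```text
t: 15.55
tool_pos: [0.6669, 0.0356, 0.2449]
tool_rot: [-2.223, -2.22, -0.002]
contact_force: [0.4, 0.6, 0.1]
opening: 0.0385
grip_force: 0.0
```

```bash
python3 - <<'E'
from h import *
for n in("side","top"): im=lids(dict(far=(.668,.29),near=(.466,.29),L=(.5225,.534),R=(.484,-.528)),n)
cv2.imwrite("pics/t5.png",im);o=ctrl.get_obs();print(o['tool_pos'],o['contact_force'])
E
```

```text
side far open 0.299 336 rect [667. 288.] [124.  93.] 88.9 x [0.623 0.712] y [0.229 0.344] zmax 0.082
side near open 0.294 395 rect [467. 289.] [121.  95.] 87.9 x [0.422 0.513] y [0.23  0.346] zmax 0.083
side L open 0.649 130 rect [529. 514.] [81. 90.] 5.8 x [0.492 0.568] y [0.473 0.559] zmax 0.11
side R open 0.578 994 rect [ 487. -528.] [121.  84.] 84.1 x [0.448 0.53 ] y [-0.588 -0.469] zmax 0.105
top far open 0.299 828 rect [667. 290.] [121.  95.] 89.3 x [0.62  0.712] y [0.23  0.348] zmax 0.083
top near open 0.295 933 rect [465. 290.] [121.  93.] 88.5 x [0.422 0.511] y [0.231 0.349] zmax 0.082
top L open 0.648 687 rect [526. 536.] [ 80. 122.] 2.5 x [0.489 0.566] y [0.476 0.594] zmax 0.111
top R open 0.58 826 rect [ 486. -527.] [121.  84.] 83.7 x [0.446 0.529] y [-0.586 -0.468] zmax 0.106
[0.66676602 0.03703317 0.2445384 ] [ 0.17204132 -0.11065094 -0.11831944]
```

View pics/t5.png

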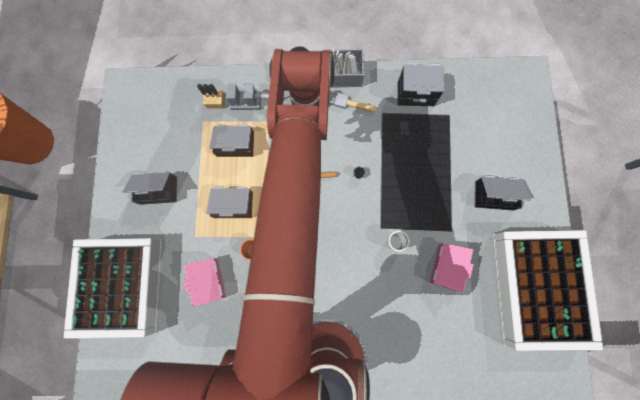

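Both boxes stand on the plywood at (233,140) and (230,202), about 0.3 rad ajar, and nothing else looks moved. Handing in.

```bash
python3 -c "
from station import ctrl
print(ctrl.finish_job())"
```

```text
the job is handed in; nothing more can be done
None
```

Both middle boxes turned out to be seized: their lids stopped about 0.30 rad ajar. I slid both fully onto the plywood repair sheet, and the job is handed in; the hand-in returned no verdict.

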